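# Hold a pan handle home on its lug for the screw

## Task

The pan clamped in the wooden fixture needs its handle: take the longer of the two black handles off the bench, slide its steel collar gently over the spigot on the pan's side until you feel it seat flush and square against the lug, level and not twisted. Then be the third hand for the workmate who will run in the long screw: keep hold of the handle, with its tail end left clear for the screwdriver, and press it home along its length with a steady push of about 10 N for at least two seconds. The job ends while you are still holding and pressing, so do not let go or ease off, and leave everything else on the bench alone.

Things in the scene. Friction and masses are not known exactly. Their poses are not given: they have to be found in the camera images.
- handle: Long pan handle, the one to fit: black plastic with a steel collar at one end, 165 mm long, about 140 g (balance point mid-length), lying on its flat underside. Origin: mid-length, on the underside; x along it towards the collar, z up. Grip part (x -60 to +30) 26 wide, 26 high; then a neck 21 wide, 22 high to x = 52.5 and the collar, 27 wide, 26 high, to x = 82.5.
- handle_mouth (a point): Centre of the open mouth of the long handle's collar, 82.5 mm ahead of the handle's origin and 13 above its underside; axes as the handle's. The collar is a socket 17 x 17 mm inside, 30 deep, along the handle.
- handle_tail (a point): Centre of the long handle's tail end face, 82.5 mm behind its origin, 13 above the underside, with the head of the long screw in it (the tail, 23 x 23 mm, runs from x = -60 to -82.5); axes as the handle's.
- pan: Aluminium pan, 180 mm across, 60 high, mouth up, clamped in the fixture, immovable. Origin: centre of its underside, 18 above the bench; z up; -x points out along the spigot, so a fitted handle has the pan's yaw, its x along the pan's x. A flat lug (34 wide, 30 high) on its side carries a level spigot 40 above the pan's underside.
- lug_seat (a point): Centre of the lug's flat face, at the spigot's root, 92 mm from the pan's axis, 58 above the bench; axes as the pan's. The collar's mouth lies here when home. Spigot: round, 24 long towards -x, 13 across for the first 8, narrowing to 7 at its tip. All rigid: contact gives only about 1 mm per 20 N.
- fixture: Fixture fixed to the bench: plywood board 320 x 220 x 18 mm, from 130 in front of the pan's axis (spigot side) to 190 behind; wooden chocks and a toggle clamp (up to 130 above the bench) hold the pan from behind; the clamp's grip reaches 275 behind. Origin on the bench under the pan's axis; axes as the pan's.
- short_handle: Shorter handle of the same make, 120 long (collar's mouth at x = +60), same cross-section and axes: belongs to another pan, leave it alone. The two handles lie at either of two places.
- screwdriver: Screwdriver 200 long, lying on the bench; bystander.
- screw_tray: Small grey tray 75 x 55 x 22 high with screws; bystander.
- pan_lid: Aluminium lid 164 across with a black knob, 41 high in all; bystander.
- bowl_stack: Nested stack of five eared bowls, 150 across (180 over the ears) and 119 high; bystander.
- spare_pan: Second pan without handle, like the first, standing loose; bystander.
- basket: Small wicker basket 145 across, 48 high; bystander.
- keys: Bunch of keys on a ring with a round black fob, lying flat, 100 long, 8 high; its origin is under the fob; bystander.
Mind the look-alikes: they are no part of the job. Leave any pink look-alike of the handle alone.

How it is judged (in metres and radians):
On the way, in this order (a step that is already met when the one before it is completed fails the run):
1. the long handle is lifted clear of the bench in the gripper (height (world z) of handle above 0.03 m and contact force between the fingers and handle above 3 N), for 0.1 s.
2. the handle sits home, square and level on the lug and is pressed against it with 5 to 16 N, steadily for 1.5 s (x of handle_mouth in the frame of lug_seat between -0.003 and 0.003 m and y of handle_mouth in the frame of lug_seat between -0.004 and 0.004 m and z of handle_mouth in the frame of lug_seat between -0.004 and 0.004 m and angle between the x axis of handle and the x axis of pan, either way round below 0.09 rad and angle between handle's own z axis and vertical below 0.12 rad and contact force between handle and pan between 5 and 16 N and contact force between the fingers and handle above 3 N and x of the grasp point in the frame of handle above -0.055 m), for 1.5 s.
At the end, for the whole second after the job is handed in: Collar mouth within 3 mm of the lug face and 4 mm of its centre; handle within 0.09 rad of the spigot axis, 0.12 rad of level, still; handle pressed on the pan with 5 to 16 N; gripper still holding it, no nearer the tail than 55 mm behind its middle (all of step 2 and linear speed of handle below 0.02 m/s); the arm keeps its last pose, push and grip.
It fails at once if the handle is rammed against the pan with more than 45 N (contact force between handle and pan above 45 N).
It fails at once if the arm or gripper strikes the pan or the fixture (contact force between any of the arm, the fingers and fixture above 15 N).
It fails at once if a bystander (shorter handle, screwdriver, screw tray, lid, bowls, spare pan, basket or keys) is moved more than 30 mm (distance of any of short_handle, screwdriver, screw_tray, pan_lid, bowl_stack, spare_pan, basket, keys from where it was at the start of the episode above 0.03 m).
It also fails if it takes over 51 s, if anything falls off the work surface, if the arm or the gripper's body presses on something with over 40 N, if the wrist force passes 120 N, or if a joint passes its speed limit or range.

## Robot

A 6-joint arm with a two-finger parallel gripper is mounted at the origin on the work surface. World frame = base frame: x ahead of the robot, y to its left, z up, the work surface at z = 0. Lengths are in mm, angles in rad, forces in N, time in s.
With the tool pointing down it reaches from about 325 to 900 mm from the base axis. Payload 6.1 kg.
Tool frame: the origin (TCP) lies between the finger pads; the fingertips stand 25 mm ahead of it and the grasp point (between the pads) lies 6 mm ahead of it; z points along the fingers, x is the direction in which the jaws open and shut, and the axes are right-handed (so a half turn about z gives the same grasp; the last joint's range is limited). The gripper opens to 87 mm and grips with 3 to 60 N. Pads are 19 mm wide; open, the fingers measure 117 mm over their backs; the gripper's body (75 mm by 190 mm) begins 51 mm behind the grasp point.
Start: joints at [-1.363, 0.22, 1.526, -0, 1.395, -0.126], TCP at [204.765, -590.497, 247.538] pointing down, gripper open.
Joint ranges: [-2.98, 2.98], [-0.91, 2.08], [0.09, 2.57], [-1.24, 4.39], [0.2, 2.65], [-2.68, 2.68]. Speed limits (rad/s): [2.57, 2.57, 3.01, 3.14, 3.14, 3.14].

## Interface

Orientations are given as a rotation vector (axis times angle).
In Python, from bench import state, snapshot, env gives the robot as it stands.
- The arm moves only by the tool arm_command, never from a script. Its argument "targets" is a list of rows, each an object of numbers: "fingers": the finger opening in mm, from 0 to 87; "x", "y", "z": the shift along the tool's x, y, z in mm; "spin": the turn about the tool's z in degrees. A call has 1 to 5 rows; each row shifts and turns the pose as measured when the row begins, along the tool's axes as they then stand; what a row does not reach is not made up. A row lasts 1/12 s, in which the tool goes at most 41.7 mm and 7.16 degrees, less where a joint would pass 70% of its speed; a pose out of reach is approached as far as the arm can. A call is refused whole if a number of a shift passes 41.7 or a number of a turn 7.16, either way. A call with a gripper value outside its range is refused whole. The fingers move at their own pace and stop on an object; the grip force is fixed at half the most. Time passes only in rows, so rows that do not move let the fingers close. It gives the time, the measured TCP pose, the force and the opening at its end, in the units of the state.
- state(): the state, without advancing time (a new reading comes with each control period).
- snapshot(name): name is "scene" or "top"; returns a dict with "color" (384x512x3 uint8, blue, green, red), "depth" (384x512 float32, mm along the optical axis (not along the pixel's ray), 0 where there is no reading), "fx", "fy", "cx", "cy" (pixels), "eye" and "attitude" of the camera in the world. Camera axes: x right, y up, looking along -z (the intrinsics and any distortion apply to the point x, -y, -z); pixel columns grow to the right and rows downward; lengths in mm; the calibration is good to about 2 mm. A picture is of the moment at which its call begins.
- env.job_done(): hands the job in, once; it reports no verdict.
The state is a dict: "clock": time; "joint_pos": joint angles; "joint_vel": joint speeds; "joint_torque": joint torques, N m; "tool_pos": TCP position; "ee_rot": TCP orientation; "wrist_force": force on the tool from outside, world axes, zero at the start; "wrist_torque": the same for the moment, N m; "grip_width": finger opening in mm.
Only numpy, scipy, OpenCV 4.12 (cv2) and the standard library are available. Lean on these libraries where they do the work, as an engineer would, in place of code of your own. Each camera call takes 0.05 s, during which the arm holds its last target. There are 200 camera calls.

## Working session

There is one attempt and no reset: what is moved stays moved. The work goes in short steps, Python scripts to look and compute and a tool call to move; the robot and the scene stay as the last step left them, time stands still between calls to the robot, and variables do not carry over. Pictures are saved under pics/ and viewed, about 8 in all and at most 12, crops included, and the job is handed in when it is done.

Besides the shell and the picture viewer there is one more tool, called after "Request:" as a command line: name --argument value ..., lists and objects as JSON in quotes. arm_command: Moves the arm, as the interface text tells. Its arguments: {"type":"object","properties":{"targets":{"type":"array"}},"required":["targets"]}

```bash
ls; mkdir -p pics
cat > h.py <<'E'
import numpy as np, cv2
from bench import state, snapshot, env
from scipy.spatial.transform import Rotation as R
def att(s):
    a=np.array(s["attitude"],float)
    return a if a.shape==(3,3) else R.from_rotvec(a).as_matrix()
def cloud(s):
    d=s["depth"]; v,u=np.mgrid[:d.shape[0],:d.shape[1]]
    p=np.stack([(u-s["cx"])/s["fx"]*d,-(v-s["cy"])/s["fy"]*d,-d],-1)
    return p@att(s).T+np.array(s["eye"])
def ray(s,u,v,z):
    r=np.array([(u-s["cx"])/s["fx"],-(v-s["cy"])/s["fy"],-1])@att(s).T
    e=np.array(s["eye"]); return e+r*(z-e[2])/r[2]
E
python3 - <<'E'
from h import *
for n in("scene","top"):
    s=snapshot(n); print({k:v for k,v in s.items() if k not in("color","depth")})
    np.savez(f"{n}0.npz",**s); cv2.imwrite(f"pics/{n}0.png",s["color"])
print(state())
E
```

```text
pics
{'fx': 466.75075839540057, 'fy': 466.75075839540057, 'cx': 254.30701977839743, 'cy': 193.07319089390973, 'eye': array([1399.99384886,  213.46341199, 1174.57599514]), 'attitude': array([0.50216378, 0.61755631, 1.75191919])}
{'fx': 419.84381402481966, 'fy': 419.84381402481966, 'cx': 256.9882072146138, 'cy': 190.67953194015794, 'eye': array([ 428.53680807,   20.41494011, 1495.59273069]), 'attitude': array([ 0.04673492, -0.03631575, -1.54756852])}
{'clock': 0.1, 'joint_pos': array([-1.36308564e+00,  2.21174749e-01,  1.52749195e+00, -5.49475589e-05,
        1.39470718e+00, -1.26094791e-01]), 'joint_vel': array([ 0.00153774, -0.00303654, -0.00392319, -0.00120678,  0.00054789,
        0.00021291]), 'joint_torque': array([ 2.60301029e-03, -4.95937622e+01, -3.88522303e+01,  7.00364588e-02,
        5.14730578e-02, -6.49404524e-05]), 'tool_pos': array([ 204.65067609, -589.99521694,  246.53210259]), 'ee_rot': array([-2.55867526e+00,  1.82083711e+00,  2.11430394e-03]), 'wrist_force': array([-0.34977235, -0.15193441,  0.58275776]), 'wrist_torque': array([ 0.04023955, -0.01443148,  0.00853036]), 'grip_width': 87.29578381252107}
```

View pics/top0.png

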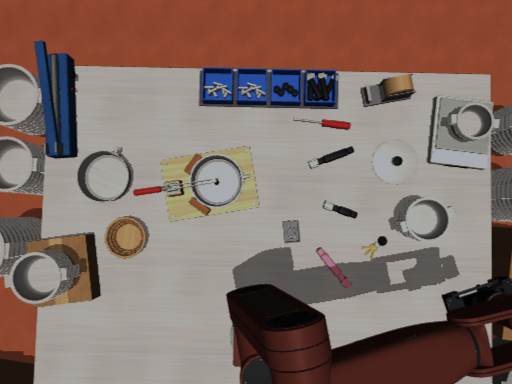

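View pics/scene0.png

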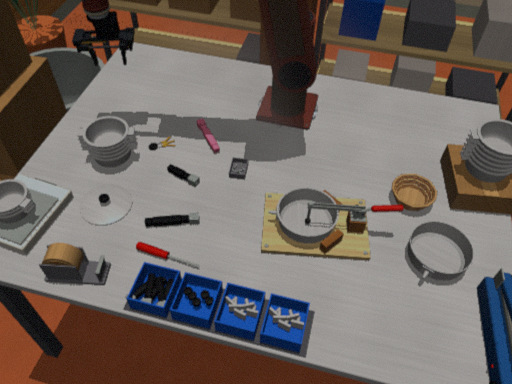

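The top view shows the long handle at about (331,157), collar to the left at (311,163). The pan is at (217,181), its spigot pointing right at about (245,178). The short handle is at (340,209), and the pink look-alike at (333,268).

Run:
```python
from h import *
L=lambda n:dict(np.load(n+"0.npz"))
t=L("top"); c=t["color"]; P=cloud(t)
a=cv2.resize(c[140:230,150:270],None,fx=5,fy=5,interpolation=cv2.INTER_CUBIC)
b=cv2.resize(c[140:180,300:360],None,fx=5,fy=5,interpolation=cv2.INTER_CUBIC)
s=L("scene"); d=cv2.resize(s["color"][180:260,255:375],None,fx=5,fy=5,interpolation=cv2.INTER_CUBIC)
im=np.zeros((600,800,3),np.uint8); 
a=cv2.resize(a,(400,300)); d=cv2.resize(d,(400,267)); im[:300,:400]=a; im[300:567,:400]=d; im[:200,400:700]=b
e=cv2.resize(s["color"][200:240,135:210],None,fx=5,fy=5,interpolation=cv2.INTER_CUBIC); im[300:500,400:775]=e
cv2.imwrite("pics/crops.png",im)
# handle points by height
for n,S,(r0,r1,c0,c1) in(("top",t,(140,180,300,362)),("scene",s,(205,235,138,208))):
    Q=cloud(S)[r0:r1,c0:c1]; m=(Q[...,2]>8)&(Q[...,2]<45)
    q=Q[m]; hull=q[q[:,2]>20][:,:2].astype(np.float32)
    print(n,m.sum(),np.percentile(q[:,2],[50,90]),cv2.minAreaRect(hull))
# board: yellow
h=cv2.cvtColor(c,cv2.COLOR_BGR2HSV)
print(h[165:200:6,170:250:20].tolist()[0], c[212,230],c[160,250],c[178,246])
Q=P[130:235,120:275]; m=(np.abs(Q[...,2]-18)<6); q=Q[m][:,:2].astype(np.float32); print("board",m.sum(),cv2.minAreaRect(q))
m=(Q[...,2]>70)&(Q[...,2]<86); q=Q[m]; print("rim",m.sum(),q.min(0),q.max(0))
```

```text
top 380 [25.49317877 30.44930422] ((633.319580078125, -226.01869201660156), (26.91847038269043, 164.57640075683594), 21.209657669067383)
scene 483 [22.23398897 26.06771773] ((636.2432861328125, -226.3616943359375), (29.67547607421875, 161.4444122314453), 21.166337966918945)
[[31, 74, 170], [12, 166, 126], [105, 12, 176], [15, 14, 141]] [150 158 164] [111 156 167] [ 98 126 132]
board 3422 ((514.3587036132812, 267.7411193847656), (488.134765625, 352.9460754394531), 87.22637176513672)
rim 452 [444.93682246  79.01966136  70.0471113 ] [626.25011309 344.17689803  85.96588543]
```

View pics/crops.png

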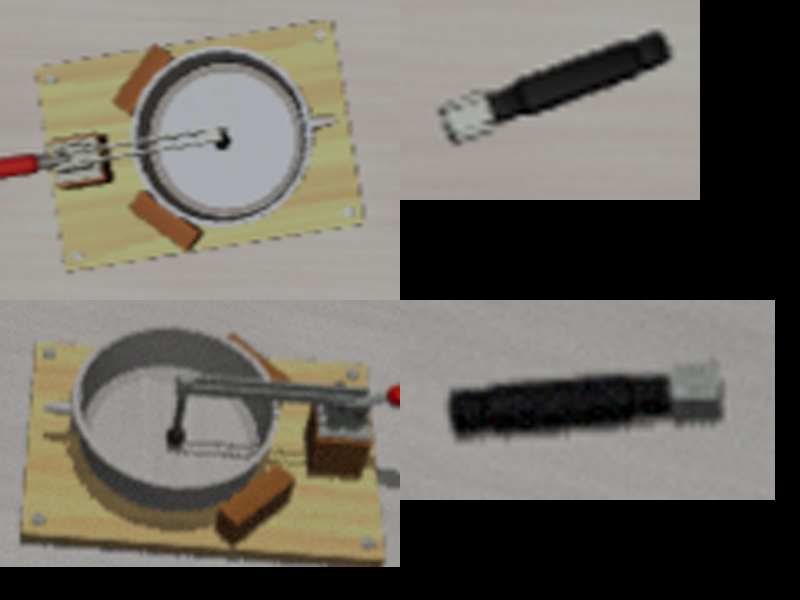

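The crops show the collar as the bright end of the handle, with its tail up and to the right. The spigot sticks out of the pan at about (320,122) in the top crop. The board is rotated about 9° in the top view.

Run:
```python
from h import *
L=lambda n:dict(np.load(n+"0.npz"))
for n,(r0,r1,c0,c1) in(("top",(130,235,145,275)),("scene",(180,265,250,380))):
    S=L(n); P=cloud(S); c=S["color"]; h=cv2.cvtColor(c,cv2.COLOR_BGR2HSV)
    yel=np.zeros(c.shape[:2],bool); yel[r0:r1,c0:c1]=((h[...,0]>18)&(h[...,0]<34)&(h[...,1]>60))[r0:r1,c0:c1]
    yel=cv2.morphologyEx(yel.astype(np.uint8),cv2.MORPH_OPEN,np.ones((3,3)))
    cs,_=cv2.findContours(yel,0,cv2.CHAIN_APPROX_NONE); k=max(cs,key=cv2.contourArea)[:,0]
    w=np.array([ray(S,u,v,18)[:2] for u,v in k],np.float32)
    r=cv2.minAreaRect(w); print(n,"board",r,cv2.boxPoints(r).round(1).tolist())
    # pan rim
    m=np.zeros_like(yel,bool); Q=P; m[r0:r1,c0:c1]=((Q[...,2]>72)&(Q[...,2]<84)&(h[...,1]<60))[r0:r1,c0:c1]
    q=P[m][:,:2]; 
    from scipy.optimize import least_squares
    q=q[np.abs(np.hypot(*(q-np.median(q,0)).T)-88)<25]
    f=least_squares(lambda p:np.hypot(q[:,0]-p[0],q[:,1]-p[1])-88,[535,190],loss="soft_l1",f_scale=2); print("rim",len(q),f.x,np.abs(f.fun).mean())
    # spigot points
    cc=f.x; ang=np.deg2rad(98.7); ex=np.array([np.cos(ang),np.sin(ang)]); d=P[...,:2]-cc
    lx=d@ex; ly=d@np.array([-ex[1],ex[0]])
    m=(lx<-97)&(lx>-125)&(np.abs(ly)<25)&(P[...,2]>45)&(P[...,2]<80)
    m[:r0]=m[r1:]=False
    vv,uu=np.nonzero(m); print("spig",m.sum()); 
    for u,v in zip(uu,vv): print((u,v),lx[v,u].round(),ly[v,u].round(1),P[v,u,2].round(),end=";")
    print()
# handle silhouettes
    (r0,r1,c0,c1)=(140,180,300,362) if n=="top" else (205,235,138,208)
    g=(h[...,2]<90); m=np.zeros(g.shape,np.uint8); m[r0:r1,c0:c1]=g[r0:r1,c0:c1]
    cs,_=cv2.findContours(m,0,cv2.CHAIN_APPROX_NONE); k=max(cs,key=cv2.contourArea)[:,0]
    w=np.array([ray(S,u,v,20)[:2] for u,v in k],np.float32); print("black part",cv2.minAreaRect(w))
```

```text
top board ((542.5343627929688, 130.29275512695312), (218.4268798828125, 176.5966033935547), 10.282950401306152) [[419.29998779296875, 197.6999969482422], [450.79998779296875, 23.899999618530273], [665.7999877929688, 62.900001525878906], [634.2000122070312, 236.6999969482422]]
rim 167 [532.91396883 177.25451771] 10.564754898932264
spig 27
(np.int64(242), np.int64(172)) -98.0 -18.9 73.0;(np.int64(242), np.int64(173)) -98.0 -15.8 70.0;(np.int64(242), np.int64(174)) -97.0 -11.8 76.0;(np.int64(243), np.int64(175)) -100.0 -8.7 69.0;(np.int64(244), np.int64(175)) -103.0 -8.3 68.0;(np.int64(245), np.int64(175)) -107.0 -8.3 64.0;(np.int64(246), np.int64(175)) -110.0 -8.2 60.0;(np.int64(247), np.int64(175)) -113.0 -7.6 62.0;(np.int64(248), np.int64(175)) -117.0 -7.2 61.0;(np.int64(249), np.int64(175)) -120.0 -6.9 59.0;(np.int64(243), np.int64(176)) -99.0 -6.5 56.0;(np.int64(244), np.int64(176)) -103.0 -5.1 66.0;(np.int64(245), np.int64(176)) -106.0 -4.9 63.0;(np.int64(246), np.int64(176)) -110.0 -3.9 70.0;(np.int64(247), np.int64(176)) -113.0 -3.9 64.0;(np.int64(248), np.int64(176)) -116.0 -3.
[... 1377 characters left out ...]
0 -4.4 61.0;(np.int64(272), np.int64(212)) -104.0 -3.4 60.0;(np.int64(273), np.int64(212)) -101.0 -4.4 62.0;(np.int64(274), np.int64(212)) -98.0 -5.9 64.0;(np.int64(269), np.int64(213)) -113.0 -6.1 57.0;(np.int64(270), np.int64(213)) -110.0 -6.5 58.0;(np.int64(271), np.int64(213)) -107.0 -9.1 62.0;(np.int64(272), np.int64(213)) -104.0 -5.6 58.0;(np.int64(273), np.int64(213)) -101.0 -3.7 56.0;(np.int64(274), np.int64(213)) -98.0 -6.0 59.0;(np.int64(272), np.int64(214)) -104.0 -9.6 58.0;(np.int64(273), np.int64(214)) -101.0 -9.6 59.0;(np.int64(274), np.int64(214)) -98.0 -2.5 50.0;
black part ((640.8335571289062, -225.48959350585938), (40.29703140258789, 160.75302124023438), 21.203510284423828)
```

```bash
cat > pan.py <<'E'
from h import *
from scipy.optimize import least_squares
def pan(S,n):
    (r0,r1,c0,c1)=(130,235,145,275) if n=="top" else (180,265,250,380)
    c=S["color"]; h=cv2.cvtColor(c,cv2.COLOR_BGR2HSV)
    y=np.zeros(c.shape[:2],np.uint8); y[r0:r1,c0:c1]=((h[...,0]>18)&(h[...,0]<34)&(h[...,1]>60))[r0:r1,c0:c1]
    y=cv2.morphologyEx(y,cv2.MORPH_OPEN,np.ones((3,3)))
    k=cv2.convexHull(cv2.findNonZero(y))[:,0]
    w=np.array([ray(S,u,v,18)[:2] for u,v in k],np.float32); r=cv2.minAreaRect(w)
    ed=np.argwhere(cv2.Canny(c,60,150)[r0:r1,c0:c1]>0)+[r0,c0]
    q=np.array([ray(S,u,v,78)[:2] for v,u in ed]); 
    p=np.array([536,175.])
    for tol in(12,6,4,4):
        d=np.hypot(*(q-p).T)-90; g=q[np.abs(d)<tol]
        p=least_squares(lambda p:np.hypot(*(g-p).T)-90,p,loss="soft_l1").x
    return r,cv2.boxPoints(r),p,len(g),np.abs(np.hypot(*(g-p).T)-90).mean()
E
python3 - <<'E'
from pan import *
for n in("top","scene"):
    S=dict(np.load(n+"0.npz")); print(n,*pan(S,n))
    for uv in([(245.5,176.5),(248.5,176)] if n=="top" else [(273,212),(269.5,212)]): print(ray(S,*uv,58))
    # handle: collar+black silhouette vs bench, edges at z
    (r0,r1,c0,c1)=(140,180,300,362) if n=="top" else (205,235,138,208)
    c=S["color"][r0:r1,c0:c1].astype(float); bg=np.median(c.reshape(-1,3),0); print("bg",bg)
    m=(np.abs(c-bg).max(2)>28).astype(np.uint8)
    for row in m[::1]: print("".join(".#"[x] for x in row))
E
```

```text
top ((529.6181640625, 199.877685546875), (218.28799438476562, 318.11810302734375), 10.489677429199219) [[393.34018  336.40793 ]
 [451.25623   23.606289]
 [665.8961    63.347443]
 [607.9801   376.14908 ]] [534.20427605 175.0026016 ] 175 1.5638107491793818
[552.61895815  71.44239906  58.        ]
[554.57341558  61.17776442  58.        ]
bg [156. 161. 166.]
..............................................................
..............................................................
..............................................................
..............................................................
..............................................................
..............................................................
.................................................####.........
...............................................######.........
...........................................###########........
........................................##############........
.....................................##################.......
..................................################
[... 3567 characters left out ...]
######################################.....#.................
.......########################.....#.#...............................
........######.#####......#...........................................
......................................................................
......................................................................
......................................................................
......................................................................
......................................................................
......................................................................
......................................................................
```

```bash
cat > go.py <<'E'
from h import *
import sys
# usage: go.py x y z yaw_of_tool_x  -> remaining shift in tool axes, spin
def go(x,y,z,yaw,s=None):
    s=s or state(); Rm=R.from_rotvec(s["ee_rot"]).as_matrix()
    print("t",round(float(s["clock"]),2),"tcp",s["tool_pos"].round(1),"F",s["wrist_force"].round(1),"T",s["wrist_torque"].round(2),"w",round(float(s["grip_width"]),1),"j",s["joint_pos"].round(2))
    cur=np.degrees(np.arctan2(Rm[1,0],Rm[0,0])); d=(yaw-cur+90)%180-90
    # tool z down -> positive spin about tool z lowers world yaw
    print("tool z",Rm[:,2].round(4),"x yaw",round(cur,2),"spin",round(-d,2),"shift tool",(Rm.T@(np.array([x,y,z])-s["tool_pos"])).round(1))
if __name__=="__main__": go(*map(float,sys.argv[1:]))
E
python3 go.py 634 -226 120 21.2
```

```text
t 0.1 tcp [ 204.7 -590.   246.5] F [-0.3 -0.2  0.6] T [ 0.04 -0.01  0.01] w 87.3 j [-1.36  0.22  1.53 -0.    1.39 -0.13]
tool z [-4.0e-04  1.7e-03 -1.0e+00] x yaw -70.87 spin 87.93 shift tool [-203.  -524.9  127. ]
```

Run:
```python
import numpy as np
for i in range(15):
    a=np.radians(-70.87+6.14*i); w=np.array([28.6,24.3])
    print(i,round(w@[np.cos(a),np.sin(a)]),round(w@[np.sin(a),-np.cos(a)]))
```

```text
0 -14 -35
1 -10 -36
2 -6 -37
3 -2 -37
4 2 -37
5 6 -37
6 10 -36
7 14 -35
8 18 -33
9 21 -31
10 24 -29
11 27 -26
12 30 -23
13 32 -20
14 34 -16
```

Request:
arm_command --targets '[{"x": -14, "y": -35, "z": 4, "spin": -6, "fingers": 80}, {"x": -10, "y": -36, "z": 4, "spin": -6, "fingers": 80}, {"x": -6, "y": -37, "z": 4, "spin": -6, "fingers": 80}, {"x": -2, "y": -37, "z": 4, "spin": -6, "fingers": 80}, {"x": 2, "y": -37, "z": 4, "spin": -6, "fingers": 80}]'

```text
clock: 0.52
tool_pos: [343.9, -469.1, 223.6]
ee_rot: [-2.948, 1.086, 0.006]
wrist_force: [0.8, 0.5, 0.8]
grip_width: 80.3
```

Request:
arm_command --targets '[{"x": 6, "y": -37, "z": 4, "spin": -6, "fingers": 80}, {"x": 10, "y": -36, "z": 4, "spin": -6, "fingers": 80}, {"x": 14, "y": -35, "z": 4, "spin": -6, "fingers": 80}, {"x": 18, "y": -33, "z": 4, "spin": -6, "fingers": 80}, {"x": 21, "y": -31, "z": 4, "spin": -6, "fingers": 80}]'

```text
clock: 0.93
tool_pos: [491.5, -339.7, 200.2]
ee_rot: [-3.128, 0.246, 0.009]
wrist_force: [0.2, -0.7, 0.5]
grip_width: 79.8
```

```bash
python3 go.py 634 -226 120 21.2
```

```text
t 0.93 tcp [ 491.5 -339.7  200.2] F [ 0.2 -0.7  0.5] T [-0.04 -0.07 -0.02] w 79.8 j [-0.74  0.2   1.64 -0.    1.31 -0.58]
tool z [-0.0057  0.0039 -1.    ] x yaw -8.99 spin -30.19 shift tool [ 123.5 -134.4   79.8]
```

Request:
arm_command --targets '[{"x": 25, "y": -27, "z": 12, "spin": -6, "fingers": 80}, {"x": 27, "y": -24, "z": 12, "spin": -6, "fingers": 80}, {"x": 30, "y": -21, "z": 12, "spin": -6, "fingers": 80}, {"x": 32, "y": -18, "z": 12, "spin": -6, "fingers": 80}, {"x": 33, "y": -15, "z": 12, "spin": -6, "fingers": 80}]'

```text
clock: 1.35
tool_pos: [639.2, -216.8, 138.0]
ee_rot: [-3.078, -0.615, 0.006]
wrist_force: [-0.1, -0.8, 0.3]
grip_width: 79.5
```

```bash
python3 go.py 634 -226 28 21.2
```

```text
t 1.35 tcp [ 639.2 -216.8  138. ] F [-0.1 -0.8  0.3] T [-0.02 -0.14  0.02] w 79.5 j [-0.44  0.43  1.47  0.    1.24 -0.84]
tool z [-0.0043  0.0025 -1.    ] x yaw 22.59 spin 1.39 shift tool [ -8.   7. 110.]
```

Request:
arm_command --targets '[{"x": -8, "y": 7, "z": 20, "spin": 1.4, "fingers": 80}, {"z": 25, "fingers": 80}, {"z": 25, "fingers": 80}, {"fingers": 80}, {"fingers": 80}]'

```text
schema error: expected keys fingers, x, y, z, spin
```

```bash
python3 go.py 634 -226 28 21.2
```

```text
t 1.35 tcp [ 639.2 -216.8  138. ] F [-0.1 -0.8  0.3] T [-0.02 -0.14  0.02] w 79.5 j [-0.44  0.43  1.47  0.    1.24 -0.84]
tool z [-0.0043  0.0025 -1.    ] x yaw 22.59 spin 1.39 shift tool [ -8.   7. 110.]
```

Request:
arm_command --targets '[{"x": -8, "y": 7, "z": 20, "spin": 1.4, "fingers": 80}, {"x": 0, "y": 0, "z": 25, "spin": 0, "fingers": 80}, {"x": 0, "y": 0, "z": 25, "spin": 0, "fingers": 80}, {"x": 0, "y": 0, "z": 0, "spin": 0, "fingers": 80}, {"x": 0, "y": 0, "z": 0, "spin": 0, "fingers": 80}]'

```text
clock: 1.77
tool_pos: [638.6, -215.0, 60.0]
ee_rot: [-3.074, -0.604, 0.01]
wrist_force: [-0.4, -0.2, 0.7]
grip_width: 79.9
```

Run:
```python
from h import *
from go import go
for n in("scene","top"):
    s=snapshot(n); np.savez(n+"1.npz",**s)
t=s["color"][110:230,280:400]; S=dict(np.load("scene1.npz"))["color"][160:260,110:250]
im=np.hstack([cv2.resize(t,(400,400),interpolation=2),cv2.resize(S,(400,400),interpolation=2)]); cv2.imwrite("pics/b.png",im)
go(634,-226,28,21.2)
```

```text
t 1.87 tcp [ 638.5 -215.4   60.8] F [ 0.1 -0.8  0.6] T [ 0.01 -0.12  0.02] w 80.2 j [-0.44  0.52  1.51  0.    1.12 -0.83]
tool z [-0.0076  0.007  -0.9999] x yaw 22.21 spin 1.01 shift tool [-8.1  8.4 32.7]
```

View pics/b.png

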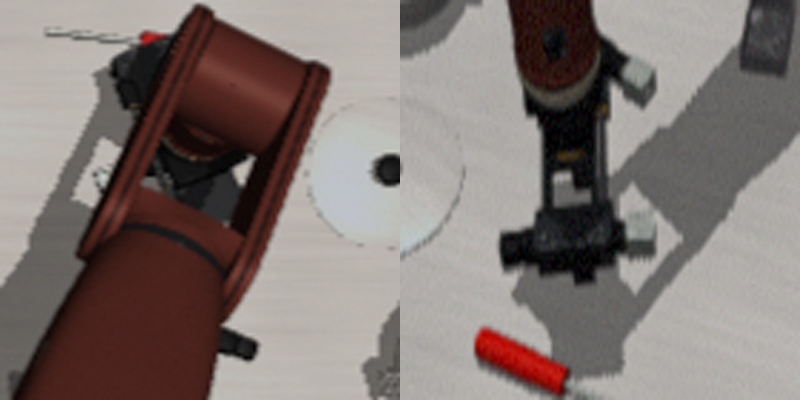

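The gripper straddles the handle, with tail and collar showing on either side. The arm hides most of the handle in the top view, but the collar is visible in the scene view. I'll correct the position and descend.

Request:
arm_command --targets '[{"x": -8, "y": 8.4, "z": 0, "spin": 1, "fingers": 80}, {"x": 0, "y": 0, "z": 14, "spin": 0, "fingers": 80}, {"x": 0, "y": 0, "z": 10, "spin": 0, "fingers": 80}, {"x": 0, "y": 0, "z": 4, "spin": 0, "fingers": 80}, {"x": 0, "y": 0, "z": 0, "spin": 0, "fingers": 80}]'

```text
clock: 2.28
tool_pos: [636.9, -231.1, 37.5]
ee_rot: [-3.088, -0.571, -0.004]
wrist_force: [-0.3, 0.7, 0.2]
grip_width: 79.8
```

```bash
python3 go.py 634 -226 28 21.2
```

```text
t 2.28 tcp [ 636.9 -231.1   37.5] F [-0.3  0.7  0.2] T [ 0.05 -0.12  0.04] w 79.8 j [-0.47  0.55  1.52  0.    1.07 -0.83]
tool z [ 0.0022  0.0018 -1.    ] x yaw 20.94 spin -0.26 shift tool [-0.9 -5.8  9.5]
```

Request:
arm_command --targets '[{"x": -1, "y": -4, "z": 7, "spin": 0, "fingers": 80}, {"x": 0, "y": 0, "z": 1, "spin": 0, "fingers": 80}, {"x": 0, "y": 0, "z": 0, "spin": 0, "fingers": 80}]'

```text
clock: 2.53
tool_pos: [634.3, -227.6, 28.6]
ee_rot: [-3.088, -0.57, -0.004]
wrist_force: [0.2, 0.7, 0.5]
grip_width: 80.4
```

```bash
python3 go.py 634 -226 28 21.2
```

```text
t 2.53 tcp [ 634.3 -227.6   28.6] F [0.2 0.7 0.5] T [ 0.01 -0.11  0.06] w 80.4 j [-0.46  0.56  1.53  0.    1.06 -0.83]
tool z [ 0.0022  0.002  -1.    ] x yaw 20.92 spin -0.28 shift tool [ 0.3 -1.5  0.6]
```

Request:
arm_command --targets '[{"x": 0, "y": 0, "z": 1, "spin": 0, "fingers": 20}, {"x": 0, "y": 0, "z": 0, "spin": 0, "fingers": 20}, {"x": 0, "y": 0, "z": 0, "spin": 0, "fingers": 20}, {"x": 0, "y": 0, "z": 0, "spin": 0, "fingers": 20}, {"x": 0, "y": 0, "z": 0, "spin": 0, "fingers": 20}]'

```text
clock: 2.95
tool_pos: [634.6, -226.9, 27.9]
ee_rot: [-3.088, -0.572, -0.004]
wrist_force: [0.6, 0.0, -0.2]
grip_width: 54.6
```

Request:
arm_command --targets '[{"x": 0, "y": 0, "z": 0, "spin": 0, "fingers": 20}, {"x": 0, "y": 0, "z": 0, "spin": 0, "fingers": 20}, {"x": 0, "y": 0, "z": 0, "spin": 0, "fingers": 20}]'

```text
clock: 3.2
tool_pos: [635.0, -227.1, 28.4]
ee_rot: [-3.088, -0.572, -0.006]
wrist_force: [0.1, 0.4, 0.7]
grip_width: 34.8
```

```bash
python3 go.py 634 -226 28 21.2
```

```text
t 3.2 tcp [ 635.  -227.1   28.4] F [0.1 0.4 0.7] T [ 0.03 -0.08  0.02] w 34.8 j [-0.46  0.56  1.53  0.    1.06 -0.83]
tool z [ 0.0034  0.0014 -1.    ] x yaw 20.98 spin -0.22 shift tool [-0.6 -1.4  0.4]
```

Request:
arm_command --targets '[{"x": 0, "y": 0, "z": 0, "spin": 0, "fingers": 10}, {"x": 0, "y": 0, "z": 0, "spin": 0, "fingers": 10}, {"x": 0, "y": 0, "z": 0, "spin": 0, "fingers": 10}, {"x": 0, "y": 0, "z": 0, "spin": 0, "fingers": 10}, {"x": 0, "y": 0, "z": 0, "spin": 0, "fingers": 10}]'

```text
clock: 3.62
tool_pos: [635.0, -227.2, 28.5]
ee_rot: [-3.088, -0.572, -0.006]
wrist_force: [-0.1, 0.7, -0.4]
grip_width: 25.7
```

```bash
python3 go.py 634 -226 28 21.2
```

```text
t 3.62 tcp [ 635.  -227.2   28.5] F [-0.1  0.7 -0.4] T [-0.   -0.13 -0.04] w 25.7 j [-0.46  0.56  1.53  0.    1.06 -0.83]
tool z [ 0.0034  0.0014 -1.    ] x yaw 20.97 spin -0.23 shift tool [-0.5 -1.5  0.5]
```

Request:
arm_command --targets '[{"x": 0, "y": 0, "z": -8, "spin": 0, "fingers": 10}, {"x": 0, "y": 0, "z": -15, "spin": 0, "fingers": 10}, {"x": 0, "y": 0, "z": -18, "spin": 0, "fingers": 10}, {"x": 0, "y": 0, "z": -10, "spin": 0, "fingers": 10}, {"x": 0, "y": 0, "z": 0, "spin": 0, "fingers": 10}]'

```text
clock: 4.03
tool_pos: [633.8, -226.7, 82.9]
ee_rot: [-3.087, -0.571, -0.002]
wrist_force: [0.2, -0.0, -0.8]
grip_width: 25.8
```

```bash
python3 go.py 576 -49 88 10.5
```

```text
t 4.03 tcp [ 633.8 -226.7   82.9] F [ 0.2 -0.  -0.8] T [ 0.06 -0.14 -0.  ] w 25.8 j [-0.46  0.48  1.51  0.    1.14 -0.83]
tool z [ 6.0e-04  2.8e-03 -1.0e+00] x yaw 20.97 spin 10.47 shift tool [   9.6 -186.6   -4.6]
```

Request:
arm_command --targets '[{"x": 2, "y": -20, "z": -2, "spin": 2, "fingers": 10}, {"x": 1, "y": -24, "z": -1, "spin": 2, "fingers": 10}, {"x": 0, "y": -24, "z": 0, "spin": 2, "fingers": 10}, {"x": -1, "y": -24, "z": 0, "spin": 2, "fingers": 10}, {"x": -2, "y": -24, "z": 0, "spin": 2, "fingers": 10}]'

```text
clock: 4.45
tool_pos: [602.5, -118.5, 90.4]
ee_rot: [3.125, 0.278, 0.015]
wrist_force: [-0.1, 0.3, -1.9]
grip_width: 26.3
```

Request:
arm_command --targets '[{"x": -2, "y": -20, "z": 0, "spin": 0, "fingers": 10}, {"x": -2, "y": -15, "z": 0, "spin": 0, "fingers": 10}, {"x": 0, "y": -8, "z": 0, "spin": 0, "fingers": 10}, {"x": 0, "y": 0, "z": 0, "spin": 0, "fingers": 10}, {"x": 0, "y": 0, "z": 0, "spin": 0, "fingers": 10}]'

```text
clock: 4.87
tool_pos: [588.9, -70.5, 90.6]
ee_rot: [3.126, 0.283, 0.015]
wrist_force: [-1.0, -0.5, -1.1]
grip_width: 25.6
```

Run:
```python
from h import *
from go import go
for n in("scene","top"):
    s=snapshot(n); np.savez(n+"2.npz",**s)
t=s["color"][130:230,200:320]; S=dict(np.load("scene2.npz"))["color"][160:260,190:310]
im=np.hstack([cv2.resize(t,(400,333),interpolation=2),cv2.resize(S,(400,333),interpolation=2)]); cv2.imwrite("pics/c.png",im)
go(576,-49,73.5,10.5)
```

```text
t 4.97 tcp [589.1 -71.2  90.6] F [ 0.3  0.3 -2.2] T [-0.05 -0.08 -0.02] w 25.9 j [-0.25  0.3   1.75  0.    1.09 -0.43]
tool z [ 0.0101 -0.002  -0.9999] x yaw 10.27 spin -0.23 shift tool [ -9.1 -24.2  16.9]
```

View pics/c.png

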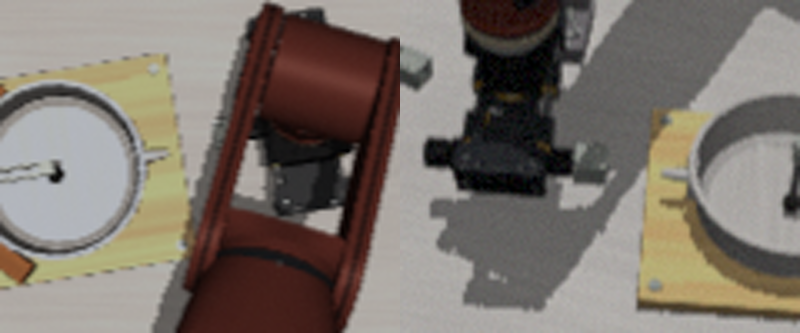

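Top view: the arm hides the collar. Scene view: the handle is held level with its collar at about (590,160), pointing at the spigot at (677,173). Next I'll refine the spigot axis to sub-pixel accuracy.

Run:
```python
from h import *
for n,rows,cols in(("top",(168,186),range(243,252)),("scene",(203,222),range(266,275))):
    for k in("0","2"):
        S=dict(np.load(n+k+".npz")); h=cv2.cvtColor(S["color"],cv2.COLOR_BGR2HSV)[...,1].astype(float)
        if k=="0": print(n); print(h[rows[0]:rows[1],cols[0]-3:cols[-1]+2].astype(int))
        pts=[]
        for u in cols:
            p=h[rows[0]:rows[1],u]; w=np.clip(np.median(p)-p-12,0,None)
            # keep peak neighbourhood
            i=w.argmax(); w[:max(i-3,0)]=0; w[i+4:]=0
            if w.sum()>25: v=(w@np.arange(*rows))/w.sum(); pts.append(ray(S,u,v,58)[:2])
        print(n,k,np.round(pts,1).tolist())
# collar top in scene2
S=dict(np.load("scene2.npz")); g=cv2.cvtColor(S["color"],cv2.COLOR_BGR2GRAY); print(g[200:222,354-0-120+0:258] if 0 else g[198:220,238:262])
```

```text
top
[[12 73 93 92 91 91 91 89 89 91 91 91 90]
 [ 3 65 88 88 89 89 90 91 90 91 91 90 90]
 [ 9 15 73 91 91 90 89 90 88 88 87 86 82]
 [13  3 66 88 87 86 86 84 82 82 80 81 76]
 [12 12 13 83 79 81 81 79 81 78 78 79 78]
 [12 13  6 77 78 78 78 77 79 80 79 79 79]
 [ 9 13  5 60 80 78 82 81 84 84 83 81 83]
 [ 2 11  8 15 28 26 24 25 23 19 51 82 79]
 [ 4 10 13 11  9  8  2 11 16 11 37 81 81]
 [13 10 14  3 11 10  9 16 40 64 74 79 81]
 [17 12 14  9 39 54 66 74 82 83 81 84 83]
 [16 10 14  6 86 86 84 86 84 83 84 84 83]
 [16 14 15  7 54 84 86 84 84 84 83 84 84]
 [20  5 13 11 67 83 86 86 84 84 83 82 81]
 [17  0 12  2 74 81 80 78 78 76 74 74 74]
 [20  5 13 14 80 74 75 74 74 74 75 75 74]
 [16 12 12 34 73 74 74 74 74 75 74 74 74]
 [17 14  6 40 75 74 75 75 72 75 74 74 75]]
top 0 [[552.9, 76.6], [553.4, 73.2], [554.0, 69.8], [554.2, 66.3], [555.0, 62.9], [556.0, 59.5], [555.9, 56.1]]
top 2 [[552.8, 76.6], [553.3, 73.2], [554.0, 69.8], [554.3, 66.3], [555.0, 62.9], [556.1, 59.5], [555.9, 56.1]]
scene
[[  7  26  83 104 104 101 100 103 100 104 104  99 108]
 [  3  34 105 110 107 106 105 110 105 106 107 104 101]
[... 2687 characters left out ...]
25 125 121  69  58  63  61  62  55  60  59  58  87 133 138 105  99
   98  98  97  97 109 147]
 [147 168 167 157  87  76  76  76  72  68  66  62  61  85 124 104  99 102
   98  99  96  97 121 169]
 [121 166 167 157 132 133 130 131 128 124 123 101 111 111 114  99  95 101
  101 100  98 111 150 171]
 [119 170 170 170 165 167 170 165 167 169 163 152 151 119  98 100  99 100
   97 100 109 145 169 176]
 [137 168 171 170 170 170 167 170 167 168 171 170 155 105  96  99  97  96
   95 109 145 169 174 171]
 [146 166 163 167 164 170 169 170 168 169 170 165 136  99  95 100  98  93
  107 144 166 166 169 170]
 [145 167 166 166 168 165 165 166 170 170 163 134 104  95 101  97  96 108
  144 167 168 171 170 169]]
```

```bash
python3 go.py 573.1 -34.2 73.5 10.3
```

```text
t 4.97 tcp [589.1 -71.2  90.6] F [ 0.3  0.3 -2.2] T [-0.05 -0.08 -0.02] w 25.9 j [-0.25  0.3   1.75  0.    1.09 -0.43]
tool z [ 0.0101 -0.002  -0.9999] x yaw 10.27 spin -0.03 shift tool [ -9.3 -39.3  16.9]
```

Request:
arm_command --targets '[{"x": -5, "y": -10, "z": 8, "spin": 0, "fingers": 10}, {"x": -3, "y": -10, "z": 7, "spin": 0, "fingers": 10}, {"x": -1, "y": -8, "z": 2, "spin": 0, "fingers": 10}, {"x": 0, "y": -3, "z": 0, "spin": 0, "fingers": 10}, {"x": 0, "y": 0, "z": 0, "spin": 0, "fingers": 10}]'

```text
clock: 5.38
tool_pos: [573.4, -42.5, 70.5]
ee_rot: [3.127, 0.274, 0.014]
wrist_force: [0.2, -0.2, -2.0]
grip_width: 25.8
```

```bash
python3 go.py 573.1 -34.2 73.5 10.3
```

```text
t 5.38 tcp [573.4 -42.5  70.5] F [ 0.2 -0.2 -2. ] T [-0.03 -0.12 -0.  ] w 25.8 j [-0.21  0.29  1.8  -0.    1.04 -0.39]
tool z [ 0.0089 -0.0023 -1.    ] x yaw 10.02 spin -0.28 shift tool [ 1.2 -8.2 -3. ]
```

Request:
arm_command --targets '[{"x": 1.2, "y": -5, "z": -3, "spin": -0.3, "fingers": 10}, {"x": 0, "y": 0, "z": 0, "spin": 0, "fingers": 10}, {"x": 0, "y": 0, "z": 0, "spin": 0, "fingers": 10}]'

```text
clock: 5.63
tool_pos: [573.6, -36.4, 73.6]
ee_rot: [3.125, 0.285, 0.013]
wrist_force: [0.7, 0.4, -0.1]
grip_width: 25.8
```

Run:
```python
from h import *
from go import go
for n in("scene","top"):
    s=snapshot(n); np.savez(n+"3.npz",**s)
t=s["color"][140:210,215:315]; S=dict(np.load("scene3.npz"))["color"][180:240,215:295]
im=np.hstack([cv2.resize(t,None,fx=4,fy=6,interpolation=2)[:420],cv2.resize(S,(400,420),interpolation=2)]); cv2.imwrite("pics/d.png",im)
go(573.1,-34.2,73.5,10.3)
```

```text
t 5.73 tcp [573.8 -36.6  73.8] F [-0.  -0.3 -1.2] T [ 0.04 -0.08 -0.08] w 25.8 j [-0.2   0.28  1.8  -0.    1.05 -0.38]
tool z [ 0.009  -0.0024 -1.    ] x yaw 10.39 spin 0.09 shift tool [-0.3 -2.5  0.3]
```

View pics/d.png

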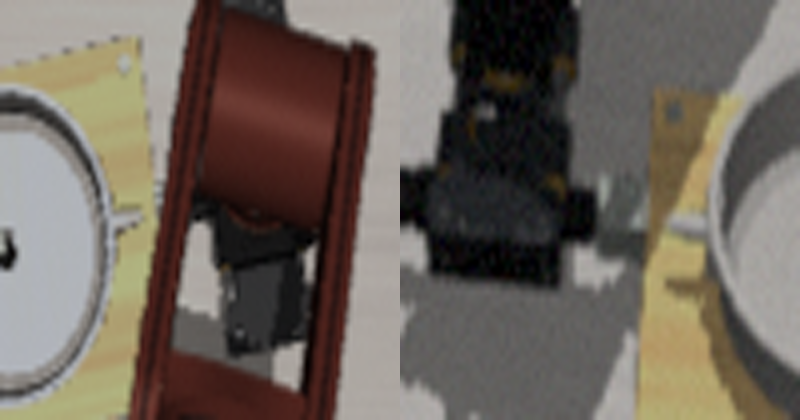

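Scene view: the collar (x about 600–648) lines up with the spigot (tip at about 665, y about 225), with a gap of around 10 mm as predicted. I'll insert slowly and watch the force.

Request:
arm_command --targets '[{"x": -0.3, "y": -6, "z": 0, "spin": 0, "fingers": 10}, {"x": 0, "y": -4, "z": 0, "spin": 0, "fingers": 10}, {"x": 0, "y": 0, "z": 0, "spin": 0, "fingers": 10}, {"x": 0, "y": 0, "z": 0, "spin": 0, "fingers": 10}]'

```text
clock: 6.07
tool_pos: [572.2, -26.4, 74.3]
ee_rot: [3.125, 0.283, 0.016]
wrist_force: [-0.7, -0.9, -1.0]
grip_width: 25.6
```

```bash
python3 go.py 567.3 -2.7 73.5 10.3
```

```text
t 6.07 tcp [572.2 -26.4  74.3] F [-0.7 -0.9 -1. ] T [-0.06 -0.09 -0.05] w 25.6 j [-0.18  0.28  1.81 -0.    1.05 -0.36]
tool z [ 0.0103 -0.0027 -0.9999] x yaw 10.34 spin 0.04 shift tool [ -0.5 -24.2   0.7]
```

Request:
arm_command --targets '[{"x": -0.5, "y": -5, "z": 0.5, "spin": 0, "fingers": 10}, {"x": 0, "y": -3, "z": 0, "spin": 0, "fingers": 10}, {"x": 0, "y": 0, "z": 0, "spin": 0, "fingers": 10}]'

```text
clock: 6.32
tool_pos: [570.0, -18.0, 73.8]
ee_rot: [3.125, 0.282, 0.016]
wrist_force: [0.7, 0.3, -0.6]
grip_width: 25.8
```

```bash
python3 go.py 567.3 -2.7 73.5 10.3
```

```text
t 6.32 tcp [570.  -18.   73.8] F [ 0.7  0.3 -0.6] T [ 0.07 -0.08 -0.03] w 25.8 j [-0.17  0.27  1.81 -0.    1.04 -0.35]
tool z [ 0.0103 -0.0027 -0.9999] x yaw 10.33 spin 0.03 shift tool [  0.  -15.5   0.2]
```

Request:
arm_command --targets '[{"x": 0, "y": -3, "z": 0, "spin": 0, "fingers": 10}, {"x": 0, "y": -3, "z": 0, "spin": 0, "fingers": 10}, {"x": 0, "y": 0, "z": 0, "spin": 0, "fingers": 10}]'

```text
clock: 6.57
tool_pos: [568.7, -11.3, 73.6]
ee_rot: [3.125, 0.283, 0.015]
wrist_force: [0.7, -0.6, -1.1]
grip_width: 25.6
```

```bash
python3 go.py 567.3 -2.7 73.5 10.3
```

```text
t 6.57 tcp [568.7 -11.3  73.6] F [ 0.7 -0.6 -1.1] T [ 0.01 -0.11  0.01] w 25.6 j [-0.16  0.27  1.82 -0.    1.04 -0.34]
tool z [ 0.0101 -0.0026 -0.9999] x yaw 10.34 spin 0.04 shift tool [ 0.1 -8.7  0.1]
```

Request:
arm_command --targets '[{"x": 0, "y": -2, "z": 0, "spin": 0, "fingers": 10}, {"x": 0, "y": -1, "z": 0, "spin": 0, "fingers": 10}, {"x": 0, "y": 0, "z": 0, "spin": 0, "fingers": 10}]'

```text
clock: 6.82
tool_pos: [568.1, -7.9, 73.6]
ee_rot: [3.125, 0.283, 0.015]
wrist_force: [-0.1, -0.9, -1.7]
grip_width: 26.1
```

Request:
arm_command --targets '[{"x": 0, "y": -1, "z": 0, "spin": 0, "fingers": 10}, {"x": 0, "y": -0.5, "z": 0, "spin": 0, "fingers": 10}, {"x": 0, "y": 0, "z": 0, "spin": 0, "fingers": 10}]'

```text
clock: 7.07
tool_pos: [567.9, -6.3, 73.6]
ee_rot: [3.125, 0.283, 0.016]
wrist_force: [-0.9, -0.4, -0.5]
grip_width: 26.0
```

```bash
python3 go.py 567.3 -2.7 73.5 10.3
```

```text
t 7.07 tcp [567.9  -6.3  73.6] F [-0.9 -0.4 -0.5] T [-0.02 -0.09  0.02] w 26.0 j [-0.15  0.27  1.82 -0.    1.04 -0.33]
tool z [ 0.0102 -0.0027 -0.9999] x yaw 10.35 spin 0.05 shift tool [ 0.1 -3.7  0.1]
```

Request:
arm_command --targets '[{"x": 0, "y": -1, "z": 0, "spin": 0, "fingers": 10}, {"x": 0, "y": 0, "z": 0, "spin": 0, "fingers": 10}]'

```text
clock: 7.23
tool_pos: [567.7, -5.4, 73.6]
ee_rot: [3.125, 0.283, 0.016]
wrist_force: [0.6, 0.1, -1.8]
grip_width: 25.9
```

Request:
arm_command --targets '[{"x": 0, "y": -1, "z": 0, "spin": 0, "fingers": 10}, {"x": 0, "y": 0, "z": 0, "spin": 0, "fingers": 10}]'

```text
clock: 7.4
tool_pos: [567.5, -4.4, 73.6]
ee_rot: [3.125, 0.282, 0.016]
wrist_force: [-0.1, 0.5, -1.4]
grip_width: 25.9
```

Request:
arm_command --targets '[{"x": 0, "y": -0.6, "z": 0, "spin": 0, "fingers": 10}, {"x": 0, "y": 0, "z": 0, "spin": 0, "fingers": 10}]'

```text
clock: 7.57
tool_pos: [567.4, -3.7, 73.7]
ee_rot: [3.125, 0.282, 0.016]
wrist_force: [-0.3, 0.0, -1.7]
grip_width: 25.7
```

```bash
python3 go.py 567.3 -2.7 73.5 10.3
```

```text
t 7.57 tcp [567.4  -3.7  73.7] F [-0.3  0.  -1.7] T [-0.02 -0.06 -0.03] w 25.7 j [-0.14  0.27  1.82 -0.    1.04 -0.32]
tool z [ 0.0103 -0.0028 -0.9999] x yaw 10.33 spin 0.03 shift tool [ 0.1 -1.   0.1]
```

Request:
arm_command --targets '[{"x": 0, "y": -0.5, "z": 0, "spin": 0, "fingers": 10}, {"x": 0, "y": 0, "z": 0, "spin": 0, "fingers": 10}]'

```text
clock: 7.73
tool_pos: [567.3, -3.2, 73.7]
ee_rot: [3.125, 0.282, 0.016]
wrist_force: [-0.2, 0.3, -0.4]
grip_width: 25.8
```

Request:
arm_command --targets '[{"x": 0, "y": -0.5, "z": 0, "spin": 0, "fingers": 10}, {"x": 0, "y": 0, "z": 0, "spin": 0, "fingers": 10}]'

```text
clock: 7.9
tool_pos: [567.2, -2.7, 73.6]
ee_rot: [3.125, 0.282, 0.016]
wrist_force: [-0.1, 0.3, -1.9]
grip_width: 25.9
```

Request:
arm_command --targets '[{"x": 0, "y": -0.5, "z": 0, "spin": 0, "fingers": 10}, {"x": 0, "y": 0, "z": 0, "spin": 0, "fingers": 10}]'

```text
clock: 8.07
tool_pos: [567.1, -2.2, 73.7]
ee_rot: [3.125, 0.282, 0.016]
wrist_force: [-0.3, 0.3, -1.0]
grip_width: 25.8
```

```bash
python3 go.py 567.3 -2.7 73.5 10.3
```

```text
t 8.07 tcp [567.1  -2.2  73.7] F [-0.3  0.3 -1. ] T [-0.01 -0.11 -0.02] w 25.8 j [-0.14  0.27  1.82 -0.    1.04 -0.32]
tool z [ 0.0103 -0.0029 -0.9999] x yaw 10.32 spin 0.02 shift tool [0.1 0.6 0.2]
```

Request:
arm_command --targets '[{"x": 0, "y": -0.5, "z": 0, "spin": 0, "fingers": 10}, {"x": 0, "y": 0, "z": 0, "spin": 0, "fingers": 10}]'

```text
clock: 8.23
tool_pos: [567.0, -1.6, 73.6]
ee_rot: [3.125, 0.282, 0.016]
wrist_force: [0.8, -0.4, -1.5]
grip_width: 26.0
```

Request:
arm_command --targets '[{"x": 0, "y": -0.5, "z": 0, "spin": 0, "fingers": 10}, {"x": 0, "y": 0, "z": 0, "spin": 0, "fingers": 10}]'

```text
clock: 8.4
tool_pos: [566.9, -1.1, 73.6]
ee_rot: [3.125, 0.282, 0.016]
wrist_force: [-0.3, -0.9, -0.7]
grip_width: 25.6
```

Request:
arm_command --targets '[{"x": 0, "y": -0.5, "z": 0, "spin": 0, "fingers": 10}, {"x": 0, "y": 0, "z": 0, "spin": 0, "fingers": 10}]'

```text
clock: 8.57
tool_pos: [566.9, -0.7, 73.7]
ee_rot: [3.125, 0.282, 0.016]
wrist_force: [-0.2, 0.2, -1.3]
grip_width: 25.9
```

Request:
arm_command --targets '[{"x": 0, "y": -0.5, "z": 0, "spin": 0, "fingers": 10}, {"x": 0, "y": 0, "z": 0, "spin": 0, "fingers": 10}]'

```text
clock: 8.73
tool_pos: [567.0, -0.7, 73.8]
ee_rot: [3.124, 0.282, 0.016]
wrist_force: [-0.6, -0.5, -1.6]
grip_width: 25.8
```

It stopped at y ≈ -0.7, so the collar is in contact, close to the predicted home position. Now I'll calibrate the push.

Request:
arm_command --targets '[{"x": 0, "y": -0.4, "z": 0, "spin": 0, "fingers": 10}]'

```text
clock: 8.82
tool_pos: [567.0, -0.7, 73.8]
ee_rot: [3.123, 0.282, 0.017]
wrist_force: [-0.4, -3.8, -0.9]
grip_width: 25.6
```

Request:
arm_command --targets '[{"x": 0, "y": -0.4, "z": 0, "spin": 0, "fingers": 10}]'

```text
clock: 8.9
tool_pos: [567.0, -0.7, 73.9]
ee_rot: [3.122, 0.282, 0.017]
wrist_force: [-0.0, -4.0, -1.4]
grip_width: 25.9
```

Request:
arm_command --targets '[{"x": 0, "y": -0.6, "z": 0, "spin": 0, "fingers": 10}]'

```text
clock: 8.98
tool_pos: [567.0, -0.6, 73.9]
ee_rot: [3.121, 0.282, 0.017]
wrist_force: [0.1, -4.8, -1.7]
grip_width: 25.9
```

Request:
arm_command --targets '[{"x": 0, "y": -0.6, "z": 0, "spin": 0, "fingers": 10}]'

```text
clock: 9.07
tool_pos: [567.0, -0.6, 74.0]
ee_rot: [3.12, 0.282, 0.017]
wrist_force: [0.7, -4.7, -1.3]
grip_width: 25.6
```

```bash
python3 go.py 567.3 -2.7 73.5 10.3
```

```text
t 9.07 tcp [567.   -0.6  74. ] F [ 0.7 -4.7 -1.3] T [-0.8  -0.15  0.08] w 25.6 j [-0.14  0.27  1.82 -0.01  1.04 -0.31]
tool z [ 0.0117 -0.0074 -0.9999] x yaw 10.34 spin 0.04 shift tool [-0.1  2.1  0.5]
```

Request:
arm_command --targets '[{"x": 0, "y": -1.1, "z": 0, "spin": 0, "fingers": 10}]'

```text
clock: 9.15
tool_pos: [567.1, -0.6, 74.1]
ee_rot: [3.118, 0.282, 0.018]
wrist_force: [0.1, -8.5, -0.9]
grip_width: 25.5
```

Run:
```python
from h import *
from go import go
go(567.3,-2.7,73.5,10.3)
for i in range(6):
    s=snapshot("scene" if i<5 else "top"); 
    st=state(); print(st["clock"].round(2) if hasattr(st["clock"],"round") else st["clock"],st["wrist_force"].round(1),st["tool_pos"].round(2))
    if i==4: S=s
np.savez("scene4.npz",**S)
t=s["color"][140:210,200:300]; 
im=np.hstack([cv2.resize(t,(400,420),interpolation=2),cv2.resize(S["color"][180:240,235:295],(400,420),interpolation=2)]); cv2.imwrite("pics/e.png",im)
go(567.3,-2.7,73.5,10.3)
```

```text
t 9.15 tcp [567.1  -0.6  74.1] F [ 0.1 -8.5 -0.9] T [-1.37 -0.19  0.04] w 25.5 j [-0.14  0.26  1.82 -0.01  1.04 -0.31]
tool z [ 0.0122 -0.0092 -0.9999] x yaw 10.36 spin 0.06 shift tool [-0.2  2.1  0.7]
9.2 [ 0.3 -7.4 -1.3] [567.1   -0.57  74.21]
9.25 [ 0.5 -7.5 -0.8] [567.08  -0.58  74.2 ]
9.3 [ 0.7 -7.6 -1.4] [567.05  -0.58  74.16]
9.35 [ 1.3 -6.4 -0.8] [567.08  -0.58  74.18]
9.4 [ 0.5 -6.4 -1.5] [567.07  -0.59  74.15]
9.45 [ 0.2 -7.1 -2. ] [567.05  -0.57  74.15]
t 9.45 tcp [567.   -0.6  74.1] F [ 0.2 -7.1 -2. ] T [-1.19 -0.18  0.05] w 25.8 j [-0.14  0.26  1.82 -0.01  1.04 -0.31]
tool z [ 0.0121 -0.0091 -0.9999] x yaw 10.35 spin 0.05 shift tool [-0.1  2.1  0.7]
```

View pics/e.png

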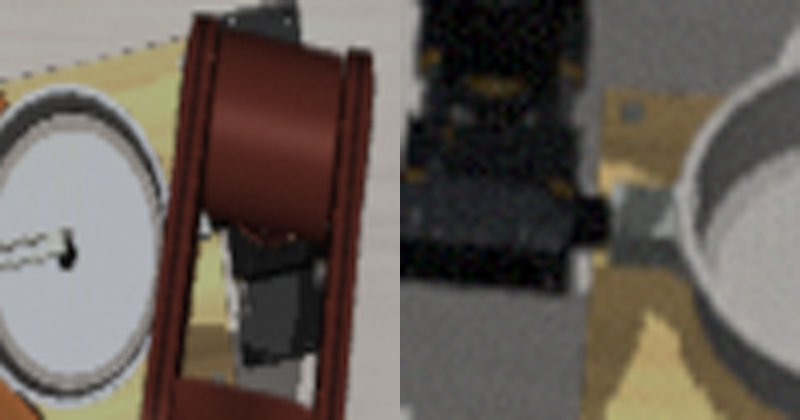

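The collar now sits flush against the lug with no visible gap, neck and grip in line. The force holds steady at about 7 N, so I'll raise it to 10 N and hold.

Request:
arm_command --targets '[{"x": 0, "y": -1.5, "z": 0, "spin": 0, "fingers": 10}]'

```text
clock: 9.53
tool_pos: [567.1, -0.5, 74.3]
ee_rot: [3.116, 0.282, 0.018]
wrist_force: [1.0, -9.4, -1.7]
grip_width: 25.5
```

Run:
```python
from h import *
from go import go
f=[]
for i in range(16):
    s=snapshot("scene"); f.append(state()["wrist_force"])
print(np.round(f,1)[:,1], np.mean(f,0).round(2))
go(567.3,-2.7,73.5,10.3)
```

```text
[-9.1 -8.4 -8.7 -8.9 -8.  -7.7 -8.4 -8.6 -8.3 -8.5 -7.7 -8.3 -9.  -7.6
 -8.2 -8.9] [ 0.31 -8.39 -1.52]
t 10.33 tcp [ 5.671e+02 -5.000e-01  7.430e+01] F [ 0.4 -8.9 -2.3] T [-1.45 -0.13 -0.  ] w 25.3 j [-0.13  0.26  1.82 -0.01  1.04 -0.31]
tool z [ 0.0128 -0.0114 -0.9999] x yaw 10.35 spin 0.05 shift tool [-0.2  2.2  0.9]
```

Request:
arm_command --targets '[{"x": 0, "y": -1.8, "z": 0, "spin": 0, "fingers": 10}]'

```text
clock: 10.42
tool_pos: [567.1, -0.5, 74.5]
ee_rot: [3.113, 0.282, 0.019]
wrist_force: [0.7, -9.7, -1.1]
grip_width: 25.8
```

Run:
```python
from h import *
from go import go
f=[];p=[]
for i in range(60):
    s=snapshot("scene"); st=state(); f.append(st["wrist_force"]); p.append(st["tool_pos"])
print(np.round(f,1)[::4,1], np.mean(f,0).round(2),np.linalg.norm(f,axis=1).min(),np.linalg.norm(f,axis=1).max(),np.ptp(p,0).round(2))
S=s["color"][170:245,190:300]; cv2.imwrite("pics/f.png",cv2.resize(S,(770,525),interpolation=2))
go(567.3,-2.7,73.5,10.3)
```

```text
[ -9.6  -9.9  -9.8  -9.7  -8.8 -10.2  -9.8  -9.2 -10.3  -9.6  -9.8  -9.8
  -9.8  -9.7 -10.2] [ 0.4  -9.68 -1.57] 8.774423667417949 11.021020926987175 [0.08 0.07 0.09]
t 13.42 tcp [ 5.671e+02 -5.000e-01  7.460e+01] F [ 0.3 -9.7 -1. ] T [-1.6  -0.13  0.03] w 25.8 j [-0.13  0.26  1.82 -0.01  1.04 -0.31]
tool z [ 0.0134 -0.0142 -0.9998] x yaw 10.36 spin 0.06 shift tool [-0.2  2.2  1.1]
```

View pics/f.png

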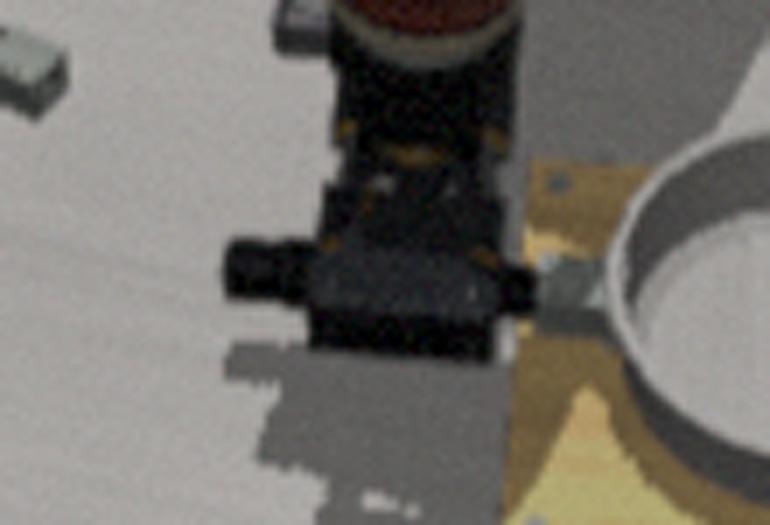

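The handle is home and level with its tail clear. The push held steady at 9.7 N for 3 s, so I'm handing in.

```bash
python3 -c "
from bench import env,state
print(env.job_done()); s=state(); print(s['clock'],s['wrist_force'].round(1),s['tool_pos'].round(1),s['grip_width'])"
```

```text
the job is handed in; nothing more can be done
None
the job is handed in; nothing more can be done
```

The long handle is on the spigot, seated against the lug, and I handed the job in while still gripping it and pressing. No verdict came back.

**How it went:** I gripped the handle near its middle, so the tail end stayed clear for the screwdriver. I then slid the collar on in small steps until it stopped against the lug.

**Last checks before hand-in (clock 13.4 s):**
- **Push:** the wrist force along the handle averaged 9.7 N over 3 s. The total force stayed between 8.8 and 11.0 N.
- **Stillness:** the tool moved less than 0.1 mm during the hold.
- **Fit:** the last picture shows the collar flush on the lug, with no visible gap. The tool was tilted about 0.02 rad and its yaw was within 0.1° of the spigot direction I measured.
- **Grip:** the fingers were closed on the handle at 25.8 mm.

**What disagreed or went unconfirmed:**
- **Stop position:** the collar stopped about 2 mm further along than the cameras predicted. The two cameras also differed by 1–3 mm. I took the hard stop, which came with no side force, and the flush picture as proof that it was home.
- **Height:** the tool crept up about 0.9 mm as I raised the push. By my estimate the mouth of the collar is about 1 mm above the lug's centre, within the 4 mm limit.
- **Top view:** the arm hid the joint from the top camera, so the visual check of the fit comes from the scene camera only.
- **After hand-in:** the state could no longer be read, so I have no force reading for the final second.

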